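# Change the incubator over to its other feed

## Task

The incubator is to be changed over to its other supply with the grey changeover switch box on the bench. Flip its hinged locking tab up to upright or beyond and leave it standing there, then move the lever to the upright centre (off), let it rest there for a good two seconds, and only then push it all the way over to the side opposite to where it started. Leave the meter, the jar and the beaker where they are, and let go of everything at the end.

Things in the scene. Friction and masses are not known exactly. Their poses are not given: they have to be found in the camera images.
- switch: Changeover switch box, plain grey metal, fixed: 135 deep (x) x 220 wide (y) x 90 mm high. Origin on its underside, z up; front face (to the robot) x = -59 mm, back x = +76, sides y = +-110. Stands left or right on the bench, turned up to 0.5 rad. On top: a lever and a flat steel locking tab, held by two hinge cheeks (x = 49 to 67 mm, 26 mm above the top).
- lever (a joint): Lever angle, rad: 0 upright (off), + leaning to the box's +y, - to its -y; stops at +-0.65; starts at +0.48 to +0.64. Pivot line along the box's x through (0, 0, 70 mm) in its frame; swings in the plane x = 0. Stiff by friction (0.3 N m, about 3 N at the grip), stays where left. The lowered tab blocks its way.
- lever_tip (a point): Top end of the lever, 137 mm from its pivot. The lever is a round bar: the uppermost 70 mm is a black grip 24 mm in diameter with round ends, below it a steel shaft 16 mm in diameter.
- tab (a joint): Locking tab angle, rad: 0 lying flat (start), 1.57 upright, 1.9 end stop, leaning back. Hinge line along the box's y axis at x = +55, z = 110 mm in the box's frame (the side away from the robot); its near, free end rises. Stiff by friction (0.22 N m, 1 to 2.5 N at the free end), stays where left.
- tab_bar (a point): Middle of the round cross bar (12 mm thick, along the box's y) at the tab's free end, 150 mm from its hinge line; free over 54 mm between two ears (6 wide, 12 mm high). Tab flat: at (-95, -26, 110) mm in the box's frame, 36 mm before its front. Between bar and tab plate (66 wide, 6 mm thick) is a 34 mm opening: the bar can be pinched from above.
- meter: Bystander: grey bench meter, fixed, 170 x 200 mm and about 80 mm high, origin at its underside's centre; stands at the other place, about 0.4 m beside the switch box.
- jar: Bystander: loose white jar, 68 mm in diameter, 105 mm high, behind the work (farther from the robot); origin at the centre of its underside.
- beaker: Bystander: loose glass beaker, 72 mm in diameter, 90 mm high, behind the work; origin at the centre of its underside.

How it is judged (in metres and radians):
On the way, in this order (a step that is already met when the one before it is completed fails the run):
1. the locking tab is flipped up to about upright or beyond (over 1.4 rad), the lever still on its first side (value of joint tab above 1.4 rad and value of joint lever above 0.3 rad), for 0.2 s.
2. the lever rests at centre (within 0.13 rad of upright) for 1.8 s, the tab still up (value of joint lever between -0.13 and 0.13 rad and value of joint tab above 1.3 rad), for 1.8 s.
3. the lever is pushed over to the other side (value of joint lever below -0.52 rad), for 0.2 s.
At the end, for the whole second after the job is handed in: The lever is at rest on the side opposite to its start (joint below -0.52 rad; the stop is at -0.65), the tab stands up at rest (above 1.3 rad), the jar and the beaker are within 30 mm of where they stood, and nothing is held or touched (value of joint lever below -0.52 rad and value of joint tab above 1.3 rad and velocity of joint lever between -0.05 and 0.05 rad/s and velocity of joint tab between -0.05 and 0.05 rad/s and distance of each of jar, beaker from where it was at the start of the episode below 0.03 m).
It fails at once if the jar or the beaker is pushed away (30 mm) or tipped (distance of any of jar, beaker from where it was at the start of the episode above 0.03 m or angle between any of jar, beaker's own z axis and vertical above 0.4 rad).
It fails at once if the lever is forced past the lowered locking tab (value of joint lever below 0.2 rad and value of joint tab below 1 rad).
It fails at once if the meter is struck hard (over 20 N) (contact force between any of the fingers, the arm and meter above 20 N).
It also fails if it takes over 67 s, if anything falls off the work surface, if the arm or the gripper's body presses on something with over 40 N, if the wrist force passes 120 N, or if a joint passes its speed limit or range.

## Robot

A 6-joint arm with a two-finger parallel gripper is mounted at the origin on the work surface. World frame = base frame: x ahead of the robot, y to its left, z up, the work surface at z = 0. Lengths are in mm, angles in degrees, forces in N, time in s.
With the tool pointing down it reaches from about 300 to 850 mm from the base axis. Payload 4.2 kg.
Tool frame: the origin (TCP) lies at the very end of the fingers, on their centre line; the grasp point (between the pads) lies 19 mm behind it; x points along the fingers, z is the direction in which the jaws open and shut, and the axes are right-handed (so a half turn about x gives the same grasp; the last joint's range is limited). The gripper opens to 91 mm and grips with 3 to 60 N. Pads are 32 mm wide; open, the fingers measure 118 mm over their backs; the gripper's body (76 mm by 178 mm) begins 60 mm behind the grasp point.
Start: joints at [-75.688, 18.312, 89.639, -0, 72.044, -1.146], TCP at [153.263, -554.217, 192.276] pointing down, gripper open.
Joint ranges: [-177.97, 177.97], [-48.28, 115.42], [12.27, 149.76], [-77.06, 257.06], [2.81, 150.46], [-146.56, 146.56]. Speed limits (degrees/s): [147.25, 147.25, 180, 180, 180, 180].

## Interface

Orientations are given as [roll, pitch, yaw] about the fixed x, y, z axes, in that order (R = Rz(yaw) Ry(pitch) Rx(roll)).
In Python, from workcell import state, grab_frame, camera_info, env, search_frame, place_of gives the robot as it stands.
- The arm moves only by the tool drive_tool, never from a script. Its argument "plan" is a list of rows, each a list of 7 numbers: the turn, a rotation vector about the world's x, y, z in degrees, then the shift along the world's x, y, z in mm, then the finger opening in mm, from 0 to 91.2. In form: [[wx, wy, wz, dx, dy, dz, jaw], ...]. A call has 1 to 10 rows; each row is the pose to reach, as a shift and turn from the pose measured when the call began; what a row does not reach only later rows make up. A row lasts 1/8 s, in which the tool goes at most 62.5 mm and 10.7 degrees, less where a joint would pass 70% of its speed; a pose out of reach is approached as far as the arm can. A call with a gripper value outside its range is refused whole. The fingers move at their own pace and stop on an object; "grip_force" is the grip in N (left out, the last holds). Time passes only in rows, so rows that repeat a pose let the fingers close. It gives the time, the measured TCP pose, the force and the opening at its end, in the units of the state.
- state(): the state, without advancing time (a new reading comes with each control period).
- grab_frame(name): name is "scene" or "top" or "wrist"; returns the picture (480x640x3 uint8, red, green, blue); there is no depth.
- camera_info(name): a dict with "intrinsics" (3x3 intrinsics, pixels), "k1" (the pictures are not rectified: a ray, as slopes to the right and down, at radius r is drawn at 1 + k1 r^2 times it, then the intrinsics apply), "origin" and "orientation" of the camera in the world; the wrist camera has in their place "hand_eye" (4x4, takes a point from camera to tool coordinates, whose origin is the TCP and whose axes are the tool frame's). Camera axes: x right, y down, z forward; pixel columns grow to the right and rows downward; lengths in mm; the calibration is good to about 2 mm. A picture is of the moment at which its call begins: read the wrist's pose just before it. camera_info takes no time and is no camera call.
- env.job_done(): hands the job in, once; it reports no verdict.
Trained networks look in the newest picture that a camera, given by its name, has taken for a name from the list of things; names that differ only in an ending like _2 or _b are one class to them, and where a whole thing is asked for, a point or a joint stands for the part that bears it (a point fixed in the world has none). Each returns a list of dicts, best first, with "p" (0 to 1); they miss things now and then, are a little off and sometimes report something else, mostly with a low value. They report only what shows in the picture. A call takes as long as a camera call.
- search_frame(camera, label): "rect" ([left, top, right, bottom] as shares, 0 to 1, of the picture: columns of its width, rows of its height, round what is visible of it).
- place_of(camera, label): "location" ([column, row] as shares, 0 to 1, of the picture: columns of its width, rows of its height: a listed point, or the origin of a listed thing).
The state is a dict: "time_s": time; "qpos": joint angles; "qvel": joint speeds; "effort": joint torques, N m; "ee_pos": TCP position; "ee_rot": TCP orientation; "force": force on the tool from outside, world axes, zero at the start; "torque": the same for the moment, N m; "gripper_width": finger opening in mm.
Only numpy, scipy, OpenCV 4.12 (cv2) and the standard library are available. Lean on these libraries where they do the work, as an engineer would, in place of code of your own. Each camera call takes 0.05 s, during which the arm holds its last target. There are 200 camera calls.

## Working session

There is one attempt and no reset: what is moved stays moved. The work goes in short steps, Python scripts to look and compute and a tool call to move; the robot and the scene stay as the last step left them, time stands still between calls to the robot, and variables do not carry over. Pictures are saved under pics/ and viewed, about 8 in all and at most 12, crops included, and the job is handed in when it is done.

Besides the shell and the picture viewer there is one more tool, called after ">>>" as name(argument=value, ...) on one line, values as JSON. drive_tool: Moves the arm, as the interface text tells. Its arguments: {"type":"object","properties":{"plan":{"type":"array"},"grip_force":{"type":"number"}},"required":["plan"]}

```bash
mkdir -p pics
cat > h.py <<'E'
import numpy as np,cv2
from scipy.spatial.transform import Rotation as R
from workcell import state,grab_frame,camera_info,env,search_frame,place_of
def ray(cam,px):
    c=camera_info(cam);K=np.array(c["intrinsics"]);k=c["k1"]
    d=np.array([(px[0]-K[0,2])/K[0,0],(px[1]-K[1,2])/K[1,1]]);u=d.copy()
    for _ in range(20):u=d/(1+k*(u@u))
    return u
def proj(cam,P):
    c=camera_info(cam);K=np.array(c["intrinsics"]);Rm,o=pose(c)
    q=(np.atleast_2d(P)-o)@Rm;u=q[:,:2]/q[:,2:];u=u*(1+c["k1"]*(u**2).sum(1,keepdims=True))
    return u*[K[0,0],K[1,1]]+[K[0,2],K[1,2]]
def pose(c):
    O=np.array(c["orientation"],float)
    return (O if O.shape==(3,3) else R.from_euler('xyz',O,degrees=True).as_matrix()),np.array(c["origin"],float)
def onz(cam,px,z):
    Rm,o=pose(camera_info(cam));d=Rm@np.r_[ray(cam,px),1];return o+d*(z-o[2])/d[2]
E
python3 - <<'E'
from h import *
print(state())
for n in("scene","top"):
    print(camera_info(n)); im=grab_frame(n);cv2.imwrite(f"pics/{n}0.png",im[:,:,::-1])
    for l in("switch","lever_tip","tab_bar","meter","jar","beaker"):
        r=place_of(n,l)[:2];print(n,l,[(round(a["p"],2),np.round(np.array(a["location"])*[640,480],1)) for a in r])
a=cv2.imread("pics/scene0.png");b=cv2.imread("pics/top0.png")
cv2.imwrite("pics/both.png",cv2.resize(np.vstack([a,b]),None,fx=.625,fy=.625))
E
```

```text
{'time_s': 0.0, 'qpos': array([-7.56870526e+01,  1.83503290e+01,  8.97079085e+01, -1.71948137e-03,
        7.20432446e+01, -1.14542145e+00]), 'qvel': array([ 0.01380596, -0.08205316, -0.01060832, -0.01977272,  0.00352595,
       -0.02857231]), 'effort': array([ 6.41939787e-04, -4.12466598e+01, -2.31974781e+01,  7.25409924e-02,
        4.57197474e-02, -1.54625445e-04]), 'ee_pos': array([ 153.11762162, -553.66133522,  191.4232902 ]), 'ee_rot': array([179.77748192,  89.89850479, 105.2363823 ]), 'force': array([ 0.2213261 , -0.64451686,  0.82992764]), 'torque': array([ 0.05799034, -0.02463872,  0.00830614]), 'gripper_width': 91.39257837191741}
{'intrinsics': array([[560.6704501 ,   0.        , 326.48493626],
       [  0.        , 560.6704501 , 247.77260011],
       [  0.        ,   0.        ,   1.        ]]), 'k1': 0.05251342992183575, 'origin': array([1276.56409186,  -58.50181968,  662.70554592]), 'orientation': array([-127.72124663,   -0.41138882,   86.66754931])}
scene switch [(0.96, array([452.8, 280.9]))]
scene lever_tip [(0.56, array([505.9, 180.9]))]
scene tab_bar [(0.81, array([417.3, 205.7]))]
scene meter [(0.76, array([212.6, 293.1]))]
scene jar [(0.69, array([376.5, 393.4])), (0.43, array([507.4, 181.3]))]
scene beaker [(0.85, array([298.2, 382.3]))]
{'intrinsics': array([[520.64626308,   0.        , 318.85982477],
       [  0.        , 520.64626308, 237.95172401],
       [  0.        ,   0.        ,   1.        ]]), 'k1': -0.039996189210629245, 'origin': array([ 436.77616077,  -32.56493221, 1162.01571312]), 'orientation': array([-169.51667384,   -0.340492  ,  -90.8265633 ])}
top switch [(0.67, array([205.1, 291.7]))]
top lever_tip [(0.81, array([145.6, 303.9])), (0.22, array([331.5, 200.8]))]
top tab_bar [(0.92, array([221.8, 329.7]))]
top meter [(0.69, array([398.7, 287.5]))]
top jar [(0.69, array([277.9, 188.5]))]
top beaker [(0.79, array([332.3, 200. ]))]
```

View pics/both.png

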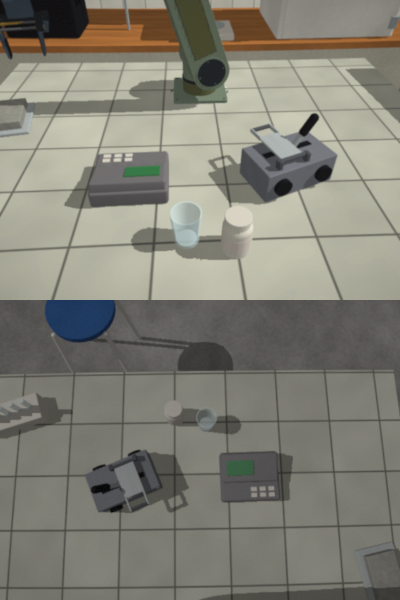

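```bash
cat > fit.py <<'E'
from h import *
from scipy.optimize import least_squares
def w(p,L):
    c,s=np.cos(p[2]),np.sin(p[2]);L=np.array(L,float)
    return np.array([p[0]+c*L[0]-s*L[1],p[1]+s*L[0]+c*L[1],L[2]])
def tip(p,r=137): return w(p,[0,r*np.sin(p[3]),70+r*np.cos(p[3])])
obs={"scene":[(452.8,280.9),(505.9,180.9),(417.3,205.7)],"top":[(205.1,291.7),(145.6,303.9),(221.8,329.7)]}
def res(p):
    P=np.array([w(p,[0,0,0]),tip(p),w(p,[-95,-26,110])])
    return np.concatenate([(proj(c,P)-obs[c]).ravel() for c in obs])
if __name__=="__main__":
    r=least_squares(res,[530,200,0,.55],loss="soft_l1");print(r.x,np.round(r.fun,1));p=r.x
    print("bar",w(p,[-95,-26,110]),"tip",tip(p))
    for l,a,b in(("jar",(376.5,393.4),(277.9,188.5)),("beaker",(298.2,382.3),(332.3,200.)),("meter",(212.6,293.1),(398.7,287.5))):print(l,onz("scene",a,0),onz("top",b,0))
    np.save("p.npy",p)
    for n in obs:
        im=cv2.imread(f"pics/{n}0.png")
        for z in(0,90):
            q=proj(n,[w(p,[x,y,z]) for x,y in((-59,-110),(-59,110),(76,110),(76,-110))]);cv2.polylines(im,[np.int32(np.round(q))],True,(0,0,255),1)
        for P in (tip(p),w(p,[-95,-53,110]),w(p,[-95,1,110]),w(p,[55,-26,110])):
            cv2.circle(im,tuple(int(v) for v in proj(n,P)[0]),3,(0,255,0),1)
        c=im[120:420,350:640] if n=="scene" else im[180:420,60:350]
        cv2.imwrite(f"pics/fit_{n}.png",c)
    a,b=cv2.imread("pics/fit_scene.png"),cv2.imread("pics/fit_top.png")
    cv2.imwrite("pics/fit.png",cv2.resize(np.hstack([a[:240],b]),None,fx=1.37,fy=1.37,interpolation=cv2.INTER_CUBIC))
E
python3 fit.py
```

```text
[5.26671698e+02 2.16376443e+02 4.04347939e-01 5.75696598e-01] [-0.6 -1.  -0.   0.7 -0.4  0.2 -1.7  3.  -0.  -0.5 -0.3 -0.8]
bar [449.56148408 155.09826553 110.        ] tip [497.32834277 284.94724348 184.91741726]
jar [767.94032153  48.18567428   0.        ] [769.13311182  50.39192034   0.        ]
beaker [742.20937053 -64.28175215   0.        ] [740.09204846 -74.78702197   0.        ]
meter [ 540.59172739 -209.54728305    0.        ] [ 536.66661795 -219.41091164    0.        ]
```

View pics/fit.png

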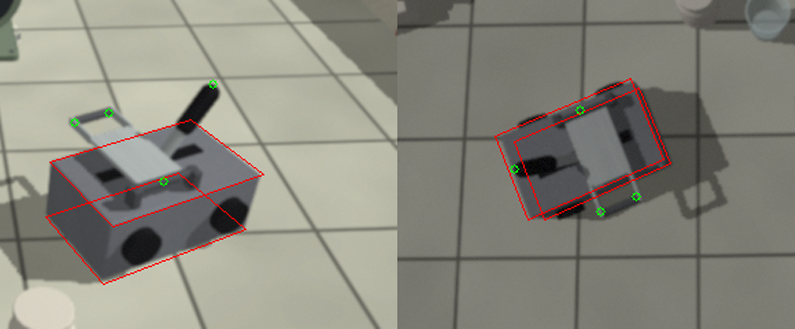

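```bash
cat > mv.py <<'E'
from fit import *
def go(L,jaw,p=None):
    "L: wanted TCP in box frame, jaw dir 'x' or 'y' of box; prints rotvec and shift"
    p=np.load("p.npy") if p is None else p; s=state()
    A=R.from_euler('xyz',s["ee_rot"],degrees=True); yaw=p[2]+(np.pi/2 if jaw=='y' else 0); out=[]
    for k in(0,np.pi):
        z=np.array([np.cos(yaw+k),np.sin(yaw+k),0]);x=np.array([0,0,-1.]);B=R.from_matrix(np.c_[x,np.cross(z,x),z])
        out.append(np.round((B*A.inv()).as_rotvec(degrees=True),1))
    print("turns",out,"shift",np.round(w(p,L)-s["ee_pos"],1),"q",np.round(s["qpos"],1),"t",round(s["time_s"],2))
E
python3 -c "
from mv import *
go([-95,-26,200],'x');go([-95,-26,91],'x')"
```

```text
turns [array([ 0. ,  0. , 97.7]), array([  0. ,  -0. , -82.3])] shift [296.3 709.3   7.7] q [-75.7  18.3  89.6   0.   72.   -1.1] t 0.7
turns [array([ 0. ,  0. , 97.7]), array([  0. ,  -0. , -82.3])] shift [ 296.3  709.3 -101.3] q [-75.7  18.3  89.6   0.   72.   -1.1] t 0.7
```

>>> drive_tool(plan=[[0, 0, 8, 25, 59, 60, 60], [0, 0, 18, 50, 118, 60, 40], [0, 0, 28, 75, 177, 60, 34], [0, 0, 38, 100, 236, 60, 34], [0, 0, 48, 125, 295, 60, 34], [0, 0, 58, 160, 373, 60, 34], [0, 0, 68, 195, 451, 60, 34], [0, 0, 78, 230, 529, 60, 34], [0, 0, 88, 265, 607, 60, 34], [0, 0, 97.7, 290, 670, 60, 34]], grip_force=20)

```text
time_s: 1.95
ee_pos: [395.2, 4.4, 252.7]
ee_rot: [-34.6, 89.9, -11.1]
force: [1.5, -0.9, 0.1]
gripper_width: 33.9
```

>>> drive_tool(plan=[[0, 0, 0, 0, 0, 0, 34], [0, 0, 0, 0, 0, 0, 34]])

```text
time_s: 2.2
ee_pos: [394.9, 4.2, 252.7]
ee_rot: [-61.0, 89.9, -37.4]
force: [-0.2, -0.7, 0.7]
gripper_width: 34.1
```

```bash
python3 -c "
from mv import *
go([-95,-26,180],'x')
s=state();im=grab_frame('wrist');cv2.imwrite('pics/w1.png',im[:,:,::-1]);c=camera_info('wrist')
H=np.array(c['hand_eye']);A=R.from_euler('xyz',s['ee_rot'],degrees=True).as_matrix()
r=place_of('wrist','tab_bar')
Rm=A@H[:3,:3];o=s['ee_pos']+A@H[:3,3]
for a in r[:2]:
    px=np.array(a['location'])*[640,480];d=Rm@np.r_[ray('wrist',px),1]; P=o+d*(110-o[2])/d[2];print(a['p'],px,P)
print(w(np.load('p.npy'),[-95,-26,110]))
"
```

```text
turns [array([ 0.1,  0.1, -0.4]), array([-1.000e-01,  1.000e-01,  1.796e+02])] shift [ 54.7 150.9 -72.7] q [-1.00e+00 -5.00e-01  1.04e+02 -1.00e-01  7.64e+01 -2.45e+01] t 2.2
0.56 [449.6    72.912] [447.43620372 153.59379878 110.        ]
[449.56148408 155.09826553 110.        ]
```

View pics/w1.png

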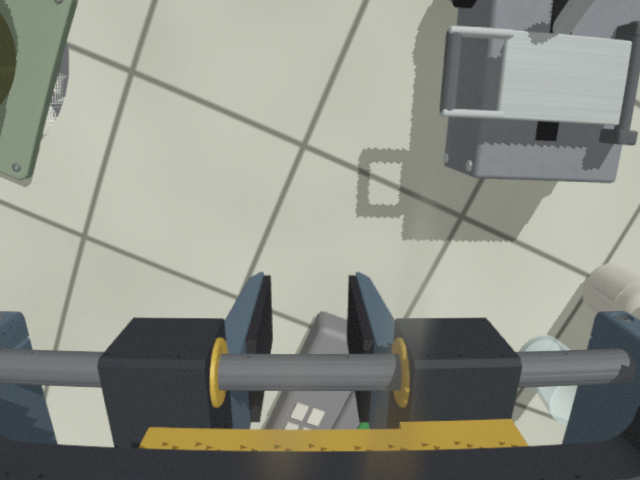

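The wrist picture shows the bar at about (450, 72), with the jaws aligned across it. It agrees with the fit to about 2 mm, so I'm moving over the bar and then down.

>>> drive_tool(plan=[[0, 0, 0, 18, 50, -20, 29], [0, 0, 0, 36, 100, -40, 29], [0, 0, 0, 54, 150.5, -65, 29], [0, 0, 0, 54, 150.5, -72, 29], [0, 0, 0, 54, 150.5, -72, 29], [0, 0, 0, 54, 150.5, -100, 29], [0, 0, 0, 54, 150.5, -130, 29], [0, 0, 0, 54, 150.5, -160, 29], [0, 0, 0, 54, 150.5, -160, 29]])

```text
time_s: 3.42
ee_pos: [447.5, 151.5, 92.2]
ee_rot: [-147.1, 89.9, -123.9]
force: [-0.3, 0.9, 1.0]
gripper_width: 29.0
```

>>> drive_tool(plan=[[0, 0, 0, 0, 0, 0, 8], [0, 0, 0, 0, 0, 0, 8], [0, 0, 0, 0, 0, 0, 8], [0, 0, 0, 0, 0, 0, 8]], grip_force=15)

```text
time_s: 3.92
ee_pos: [448.3, 151.6, 93.0]
ee_rot: [-93.0, 89.9, -69.8]
force: [0.6, -0.8, 2.0]
gripper_width: 8.2
```

```bash
python3 -c "
from mv import *
p=np.load('p.npy')
go([-95,-26,91],'x')
for k in range(0,10):
    a=(k+1)*.165
    print(round(a,2),np.round(w(p,[55-150*np.cos(a),-26,0])-w(p,[-95,-26,0]),1)[:2],round(150*np.sin(a),1))
"
```

```text
turns [array([ 0.1,  0. , -0. ]), array([-1.0e-01,  2.0e-01,  1.8e+02])] shift [ 1.3  3.5 -2. ] q [ 1.74e+01  1.45e+01  1.11e+02 -1.00e-01  5.45e+01 -5.70e+00] t 3.92
0.17 [1.9 0.8] 24.6
0.33 [7.4 3.2] 48.6
0.49 [16.6  7.1] 71.3
0.66 [29.  12.4] 92.0
0.83 [44.3 19. ] 110.2
0.99 [62.2 26.6] 125.4
1.16 [82.2 35.2] 137.2
1.32 [103.7  44.4] 145.3
1.49 [126.1  54. ] 149.4
1.65 [148.8  63.7] 149.5
```

The jaws closed to 8.2 mm, less than the 12 mm bar, so I'm checking the grasp.

```bash
python3 -c "
from mv import *
im=grab_frame('wrist');cv2.imwrite('pics/w2.png',im[:,:,::-1])
im=grab_frame('scene');cv2.imwrite('pics/s2.png',im[:,:,::-1])
print(state()['gripper_width'])
a=im[80:320,300:620,::-1];b=cv2.imread('pics/w2.png')
cv2.imwrite('pics/g2.png',np.hstack([cv2.resize(a,(400,300)),cv2.resize(b,(400,300))]))
"
```

```text
8.279156652554045
```

View pics/g2.png

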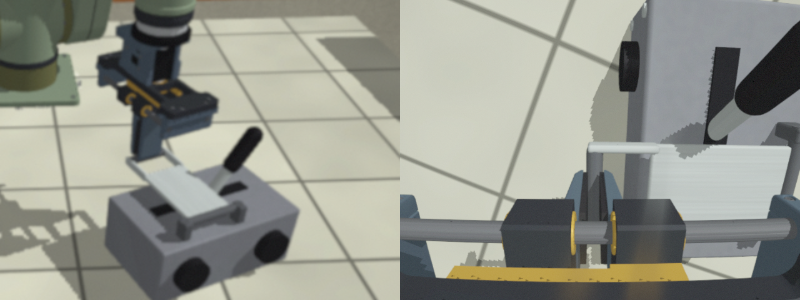

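>>> drive_tool(plan=[[0, 0, 0, 0, 0, 0, 0], [0, 0, 0, 0, 0, 0, 0], [0, 0, 0, 0, 0, 0, 0]], grip_force=15)

```text
time_s: 4.4
ee_pos: [448.8, 151.9, 94.1]
ee_rot: [-57.2, 89.9, -34.0]
force: [-1.0, -0.4, 9.1]
gripper_width: 0.4
```

```bash
python3 -c "
from mv import *
im=grab_frame('wrist');cv2.imwrite('pics/w3.png',im[:,:,::-1])
im2=grab_frame('scene')
s=state();print(s['gripper_width'],s['force'],s['ee_pos'],s['qpos'])
print('tcp px',proj('scene',s['ee_pos']),'bar',proj('scene',w(np.load('p.npy'),[-95,-26,110])), [(a['p'],np.array(a['location'])*[640,480]) for a in place_of('scene','tab_bar')])
cv2.imwrite('pics/g3.png',np.hstack([cv2.resize(im2[140:260,350:510,::-1],(400,300),interpolation=cv2.INTER_CUBIC),cv2.resize(im[150:450,240:640,::-1],(400,300))]))
"
```

```text
0.7041938943863143 [-1.19264049 -0.54171063  9.01874441] [448.81120824 151.89334486  94.08742824] [ 17.3905784   14.45139657 110.91786998  -0.13625123  54.54190134
  -5.74796775]
tcp px [[414.06627741 213.1589858 ]] bar [[416.8526065  205.94877489]] [(0.75, array([417.216, 205.392]))]
```

View pics/g3.png

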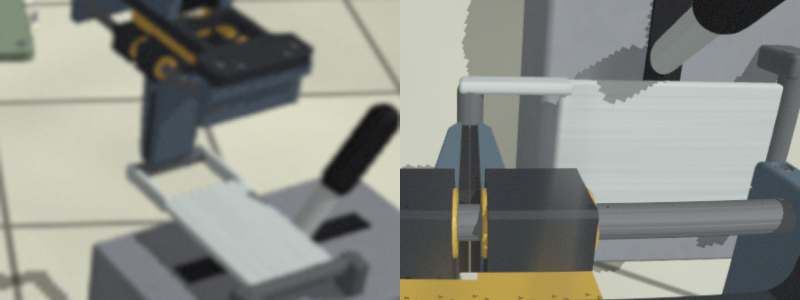

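```bash
python3 -c "
from mv import *
c=camera_info('wrist');H=np.array(c['hand_eye']);K=np.array(c['intrinsics']);print(H.round(3))
for P in ([0,0,0],[-19,0,0],[-38,0,0],[0,16,0],[0,-16,0],[0,-16,17],[0,-16,-17],[-19,-16,17],[-40,-16,17]):
    q=H[:3,:3].T@(np.array(P,float)-H[:3,3]);u=q[:2]/q[2];u=u*(1+c['k1']*u@u);print(P,(u*K[0,0]+K[:2,2]).round(0))
def T(a,b):
    A=[];B=[]
    for n,px in(('scene',a),('top',b)):
        Rm,o=pose(camera_info(n));d=Rm@np.r_[ray(n,px),1];d/=np.linalg.norm(d);M=np.eye(3)-np.outer(d,d);A.append(M);B.append(M@o)
    return np.linalg.lstsq(np.vstack(A),np.hstack(B),rcond=None)[0]
print('bar',T((417.3,205.7),(221.8,329.7)),'sw',T((452.8,280.9),(205.1,291.7)))
grab_frame('top');print(place_of('top','tab_bar')[:1])
"
```

```text
[[-0.00000e+00 -2.93000e-01  9.56000e-01 -1.92215e+02]
 [ 0.00000e+00 -9.56000e-01 -2.93000e-01  8.30550e+01]
 [ 1.00000e+00  0.00000e+00  0.00000e+00 -2.80000e-02]
 [ 0.00000e+00  0.00000e+00  0.00000e+00  1.00000e+00]]
[0, 0, 0] [309. 288.]
[-19, 0, 0] [309. 305.]
[-38, 0, 0] [309. 325.]
[0, 16, 0] [309. 258.]
[0, -16, 0] [309. 317.]
[0, -16, 17] [342. 317.]
[0, -16, -17] [276. 317.]
[-19, -16, 17] [345. 335.]
[-40, -16, 17] [349. 360.]
bar [448.0918112  155.4020001  109.45537374] sw [533.23814702 213.79173619   3.14158386]
[]
```

The pictures show the fingertips resting on top of the bar. The pads end about 20 mm short of the reported TCP, and contact at a reading of z = 94 fits that too. I'll rise, open, go 20 mm deeper and grip again.

>>> drive_tool(plan=[[0, 0, 0, 0, 0, 15, 0], [0, 0, 0, 0, 2, 20, 29], [0, 0, 0, 0, 2, 20, 29], [0, 0, 0, 0, 2, 20, 29], [0, 0, 0, 0, 2, 5, 29], [0, 0, 0, 0, 2, -10, 29], [0, 0, 0, 0, 2, -22, 29], [0, 0, 0, 0, 2, -22, 29]], grip_force=15)

```text
time_s: 5.65
ee_pos: [448.0, 153.6, 71.0]
ee_rot: [-127.0, 89.9, -103.8]
force: [-1.1, -0.3, 0.3]
gripper_width: 28.9
```

>>> drive_tool(plan=[[0, 0, 0, 0, 0, 0, 4], [0, 0, 0, 0, 0, 0, 4], [0, 0, 0, 0, 0, 0, 4], [0, 0, 0, 0, 0, 0, 4]], grip_force=15)

```text
time_s: 6.15
ee_pos: [447.9, 153.5, 71.3]
ee_rot: [-123.0, 89.9, -99.8]
force: [-0.6, -0.4, 1.5]
gripper_width: 11.7
```

>>> drive_tool(plan=[[0, 0, 0, 0.5, 0.2, 12.4, 4], [0, 0, 0, 1.9, 0.8, 24.6, 4], [0, 0, 0, 4.2, 1.8, 36.7, 4], [0, 0, 0, 7.4, 3.2, 48.6, 4], [0, 0, 0, 11.5, 4.9, 60, 4], [0, 0, 0, 16.6, 7.1, 71.3, 4], [0, 0, 0, 22.5, 9.6, 82, 4], [0, 0, 0, 29, 12.4, 92, 4], [0, 0, 0, 36.4, 15.6, 101.4, 4], [0, 0, 0, 44.3, 19, 110.2, 4]])

```text
time_s: 7.4
ee_pos: [489.3, 170.7, 182.7]
ee_rot: [-161.7, 89.4, -138.5]
force: [-7.9, -6.5, 5.8]
gripper_width: 11.6
```

>>> drive_tool(plan=[[0, 0, 0, 0, 0, 0, 4]])

```text
time_s: 7.52
ee_pos: [490.7, 171.2, 184.2]
ee_rot: [-150.4, 89.6, -127.2]
force: [2.1, 0.5, -2.3]
gripper_width: 11.1
```

>>> drive_tool(plan=[[0, 0, 0, 9.4, 4.6, 4.6, 4], [0, 0, 0, 20.6, 9.4, 13.3, 4], [0, 0, 0, 32.6, 14.5, 20.8, 4], [0, 0, 0, 45.1, 19.9, 26.9, 4], [0, 0, 0, 58.2, 25.5, 31.6, 4], [0, 0, 0, 71.6, 31.2, 34.9, 4], [0, 0, 0, 85.3, 37.1, 36.7, 4], [0, 0, 0, 99, 43, 37, 4], [0, 0, 0, 115.5, 50, 35.4, 4], [0, 0, 0, 115.5, 50, 35.4, 4]])

```text
time_s: 8.78
ee_pos: [609.1, 221.3, 220.3]
ee_rot: [-100.3, 89.7, -77.1]
force: [3.1, -2.9, 1.5]
gripper_width: 11.3
```

>>> drive_tool(plan=[[0, 0, 0, 0, 0, 0, 20], [0, 0, 0, 0, 0, 0, 34], [0, 0, 0, 0, 0, 0, 34], [0, 0, 0, 0, 0, 25, 34], [0, 0, 0, 0, 0, 60, 34], [0, 0, 0, 0, 0, 80, 34], [0, 0, 0, 0, 0, 80, 34]])

```text
time_s: 9.65
ee_pos: [609.5, 221.7, 302.1]
ee_rot: [-61.4, 89.7, -38.2]
force: [-0.0, -0.1, -0.6]
gripper_width: 33.8
```

```bash
python3 -c "
from mv import *
im=grab_frame('scene');p=np.load('p.npy')
obs=[(a['p'],np.array(a['location'])*[640,480]) for a in place_of('scene','tab_bar')];print(obs)
for a in(1.3,1.4,1.5,1.6,1.7,1.8,1.9):print(a,proj('scene',w(p,[55-150*np.cos(a),-26,110+150*np.sin(a)])))
cv2.imwrite('pics/g4.png',cv2.resize(im[60:360,300:640,::-1],(680,600)))
go([-8,130,300],'y');go([-8,130,128],'y');go([-8,28,128],'y')
"
```

```text
[(0.61, array([495.68 , 179.184]))]
1.3 [[468.85818783 161.18058637]]
1.4 [[475.50959108 163.59033905]]
1.5 [[482.29738153 167.05673821]]
1.6 [[489.13873232 171.58045837]]
1.7 [[495.94337258 177.14345404]]
1.8 [[502.61516845 183.70719397]]
1.9 [[509.05419376 191.21152758]]
turns [array([ 0.3,  0.2, 90. ]), array([  0.2,  -0.3, -90. ])] shift [-140.4  111.5    0.6] q [19.1 23.  67.4 -0.3 89.7 -4.1] t 9.75
turns [array([ 0.3,  0.2, 90. ]), array([  0.2,  -0.3, -90. ])] shift [-140.4  111.5 -171.4] q [19.1 23.  67.4 -0.3 89.7 -4.1] t 9.75
turns [array([ 0.3,  0.2, 90. ]), array([  0.2,  -0.3, -90. ])] shift [-100.2   17.7 -171.4] q [19.1 23.  67.4 -0.3 89.7 -4.1] t 9.75
```

View pics/g4.png

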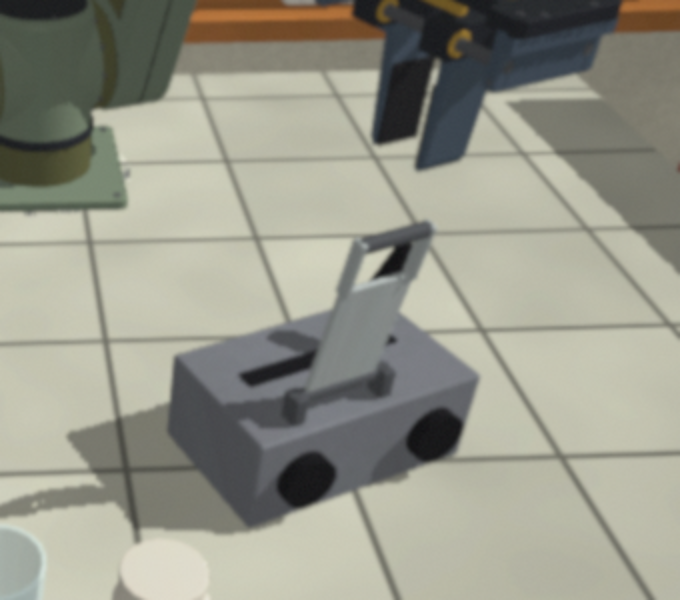

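The tab stands at about 1.72 rad (bar at (496, 179) in the scene picture) and the lever is still on its first side. Next is to move beside the lever with closed fingers.

>>> drive_tool(plan=[[0, 0, 10, -15, 12, 0, 0], [0, 0, 20, -30, 24, 0, 0], [0, 0, 30, -46, 37, 0, 0], [0, 0, 40, -62, 50, 0, 0], [0, 0, 50, -78, 62, 0, 0], [0, 0, 60, -94, 75, 0, 0], [0, 0, 70, -110, 88, 0, 0], [0, 0, 80, -126, 100, 0, 0], [0, 0, 90, -141, 112, 0, 0], [0, 0, 90, -141, 112, 0, 0]])

```text
time_s: 11.0
ee_pos: [466.3, 333.4, 298.1]
ee_rot: [-137.8, 89.8, -24.6]
force: [-0.4, 0.2, 0.2]
gripper_width: 0.2
```

>>> drive_tool(plan=[[0, 0, 0, 0, 0, -30, 0], [0, 0, 0, 0, 0, -60, 0], [0, 0, 0, 0, 0, -90, 0], [0, 0, 0, 0, 0, -120, 0], [0, 0, 0, 0, 0, -155, 0], [0, 0, 0, 0, 0, -155, 0], [0, 0, 0, 0, 0, -155, 0]])

```text
time_s: 11.88
ee_pos: [467.2, 333.5, 144.0]
ee_rot: [-124.0, 89.7, -10.9]
force: [-0.2, 0.3, -0.0]
gripper_width: 0.3
```

```bash
python3 -c "
from mv import *
s=state();p=np.load('p.npy');c,q=np.cos(p[2]),np.sin(p[2]);d=s['ee_pos'][:2]-p[:2]
print('box xy',c*d[0]+q*d[1],-q*d[0]+c*d[1],s['ee_pos'],s['force'],s['gripper_width'])
go([-8,30,145],'y');go([-8,-45,140],'y')
im=grab_frame('scene');cv2.imwrite('pics/g5.png',cv2.resize(im[60:360,300:640,::-1],(680,600)))
"
```

```text
box xy -8.578802409137928 131.06733594721408 [467.2202691  333.49932698 143.98039968] [-0.21386258  0.26017597 -0.01052035] 0.3206947957910436
turns [array([0.1, 0.3, 0.1]), array([ 4.000e-01, -1.000e-01, -1.799e+02])] shift [ 40.3 -92.7   1. ] q [ 34.5  20.1  94.3  -0.2  65.5 -78.5] t 11.88
turns [array([0.1, 0.3, 0.1]), array([ 4.000e-01, -1.000e-01, -1.799e+02])] shift [  69.8 -161.6   -4. ] q [ 34.5  20.1  94.3  -0.2  65.5 -78.5] t 11.88
```

View pics/g5.png

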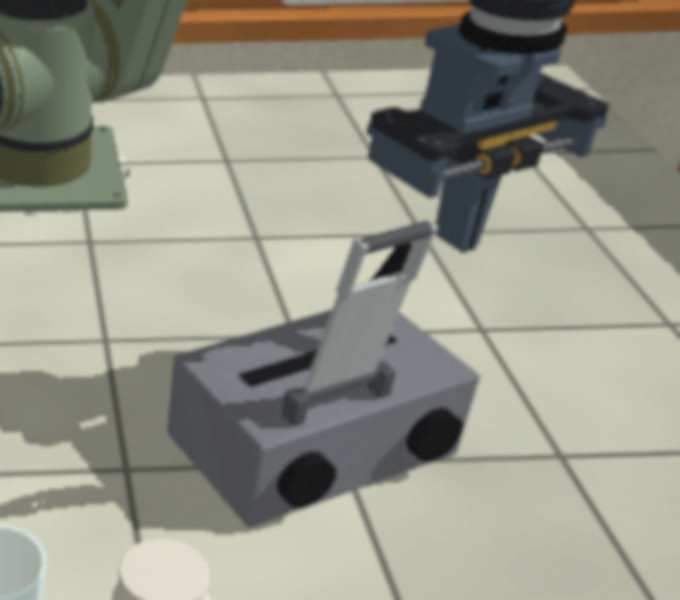

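>>> drive_tool(plan=[[0, 0, 0, 5, -12, 0, 0], [0, 0, 0, 10, -23, 0, 0], [0, 0, 0, 15, -35, 0, 0], [0, 0, 0, 20, -46, 0, 0], [0, 0, 0, 25, -58, 0, 0], [0, 0, 0, 30, -69, 0, 0], [0, 0, 0, 34, -79, 0, 0], [0, 0, 0, 37, -86, 0, 0], [0, 0, 0, 40, -92, 0, 0], [0, 0, 0, 40, -92, 0, 0]])

```text
time_s: 13.18
ee_pos: [507.5, 240.6, 144.0]
ee_rot: [-133.1, 89.7, -20.0]
force: [0.5, -0.3, 0.4]
gripper_width: 0.2
```

```bash
cat > lev.py <<'E'
from mv import *
import sys
s=state();p=np.load('p.npy');c,q=np.cos(p[2]),np.sin(p[2]);d=s['ee_pos'][:2]-p[:2]
print('box xy',c*d[0]+q*d[1],-q*d[0]+c*d[1],s['ee_pos'],s['force'],s['time_s'])
ims=[]
for n in('top','scene'):
    im=grab_frame(n);ims.append(im);print(n,[(round(a['p'],2),np.round(np.array(a['location'])*[640,480],1)) for a in place_of(n,'lever_tip')[:2]])
    for a in(.3,.15,0,-.15,-.3,-.5,-.65):p[3]=a;print(a,proj(n,tip(p)).round(1),end=' ')
    print()
cv2.imwrite(sys.argv[1],np.hstack([cv2.resize(ims[0][220:400,80:320,::-1],(400,300)),cv2.resize(ims[1][100:310,360:640,::-1],(400,300))]))
E
python3 lev.py pics/g6.png
```

```text
box xy -8.078537498822653 29.83278231358064 [507.50782608 240.62523012 144.04154332] [ 0.51882749 -0.27147745  0.42934022] 13.175
top []
0.3 [[160.  295.4]] 0.15 [[169.4 290.8]] 0 [[179.6 286.2]] -0.15 [[190.1 281.8]] -0.3 [[200.7 277.7]] -0.5 [[214.4 272.9]] -0.65 [[223.9 269.9]] 
scene []
0.3 [[491.1 177.8]] 0.15 [[481.6 178.2]] 0 [[471.3 180.3]] -0.15 [[460.5 184.1]] -0.3 [[449.6 189.6]] -0.5 [[435.2 199.3]] -0.65 [[425.1 208. ]]
```

View pics/g6.png

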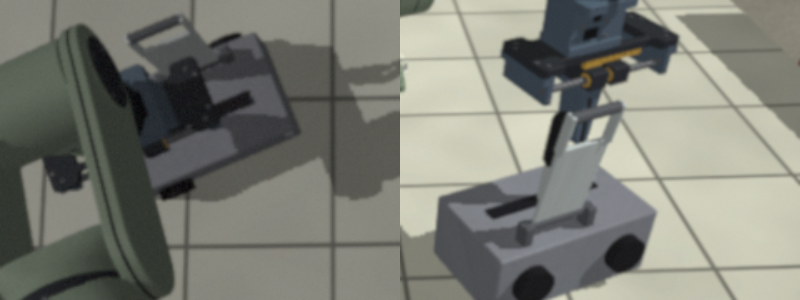

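The lever tip shows at about (470, 178) in the scene picture, so it stands near +0.02 rad and is centred. I'll hold for 2.5 s and then push it over.

>>> drive_tool(plan=[[0, 0, 0, 0, 0, 0, 0], [0, 0, 0, 0, 0, 0, 0], [0, 0, 0, 0, 0, 0, 0], [0, 0, 0, 0, 0, 0, 0], [0, 0, 0, 0, 0, 0, 0], [0, 0, 0, 0, 0, 0, 0], [0, 0, 0, 0, 0, 0, 0], [0, 0, 0, 0, 0, 0, 0], [0, 0, 0, 0, 0, 0, 0], [0, 0, 0, 0, 0, 0, 0]])

```text
time_s: 14.62
ee_pos: [507.2, 241.4, 144.0]
ee_rot: [-128.3, 89.7, -15.1]
force: [-0.0, -0.6, 0.9]
gripper_width: 0.7
```

>>> drive_tool(plan=[[0, 0, 0, 0, 0, 0, 0], [0, 0, 0, 0, 0, 0, 0], [0, 0, 0, 0, 0, 0, 0], [0, 0, 0, 0, 0, 0, 0], [0, 0, 0, 0, 0, 0, 0], [0, 0, 0, 0, 0, 0, 0], [0, 0, 0, 0, 0, 0, 0], [0, 0, 0, 0, 0, 0, 0], [0, 0, 0, 0, 0, 0, 0], [0, 0, 0, 0, 0, 0, 0]])

```text
time_s: 15.88
ee_pos: [507.2, 241.3, 144.0]
ee_rot: [-129.3, 89.7, -16.2]
force: [0.5, 0.2, 0.6]
gripper_width: 0.7
```

>>> drive_tool(plan=[[0, 0, 0, 4, -9, 0, 0], [0, 0, 0, 8, -18, 0, 0], [0, 0, 0, 12, -28, -2, 0], [0, 0, 0, 16, -37, -5, 0], [0, 0, 0, 20, -46, -8, 0], [0, 0, 0, 23, -53, -10, 0], [0, 0, 0, 25, -58, -12, 0], [0, 0, 0, 27, -62, -12, 0], [0, 0, 0, 27, -62, -12, 0]])

```text
time_s: 17.0
ee_pos: [534.1, 178.6, 131.6]
ee_rot: [-146.3, 89.7, -33.2]
force: [-0.5, 0.4, -0.3]
gripper_width: 0.2
```

```bash
python3 lev.py pics/g7.png
```

```text
box xy -8.061075365405554 -37.617108816363334 [534.05997344 178.6214271  131.59438302] [-0.46663743  0.36102692 -0.29053157] 17.0
top []
0.3 [[160.  295.4]] 0.15 [[169.4 290.8]] 0 [[179.6 286.2]] -0.15 [[190.1 281.8]] -0.3 [[200.7 277.7]] -0.5 [[214.4 272.9]] -0.65 [[223.9 269.9]] 
scene [(0.61, array([427.2, 206.2]))]
0.3 [[491.1 177.8]] 0.15 [[481.6 178.2]] 0 [[471.3 180.3]] -0.15 [[460.5 184.1]] -0.3 [[449.6 189.6]] -0.5 [[435.2 199.3]] -0.65 [[425.1 208. ]]
```

View pics/g7.png

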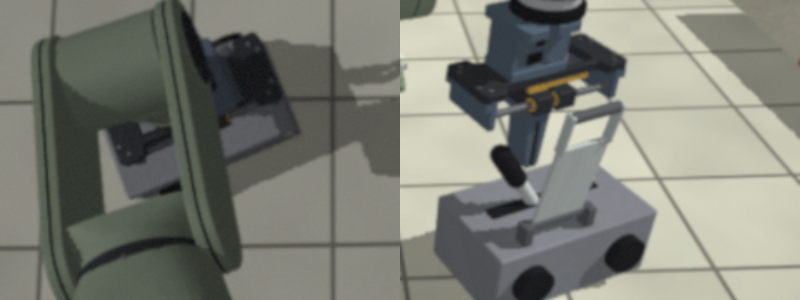

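The lever is at about -0.62 rad (tip at (427, 206)) and the tab is still up. Now to back off.

>>> drive_tool(plan=[[0, 0, 0, -6, 14, 0, 0], [0, 0, 0, -12, 28, 0, 0], [0, 0, 0, -15, 28, 30, 0], [0, 0, 0, -20, 28, 70, 0], [0, 0, 0, -25, 28, 120, 0], [0, 0, 0, -40, 28, 170, 0], [0, 0, 0, -80, 28, 190, 0], [0, 0, 0, -100, 28, 190, 0], [0, 0, 0, -100, 28, 190, 0], [0, 0, 0, -100, 28, 190, 0]])

```text
time_s: 18.45
ee_pos: [434.6, 207.1, 320.6]
ee_rot: [-156.4, 89.7, -43.2]
force: [-0.3, 0.0, -0.2]
gripper_width: 0.6
```

```bash
python3 -c "
from mv import *
im=grab_frame('scene')
for l in('lever_tip','tab_bar','jar','beaker'):print(l,[np.round(np.array(a['location'])*[640,480],1) for a in place_of('scene',l)[:1]])
print(state()['qvel'],state()['force'])
env.job_done()
"
```

```text
lever_tip [array([429.7, 200.8])]
tab_bar [array([495.4, 177.8])]
jar [array([375. , 393.2])]
beaker [array([300.4, 382.2])]
[-0.01708524 -0.43392751 -0.04264736  0.08068501  0.12821353 -0.07449946] [-0.53091509  0.085641   -0.59462171]
the job is handed in; nothing more can be done
```

The changeover is done and handed in at about 18.6 s of robot time. I flipped the tab up to about 1.7 rad. The lever then went to centre (about +0.02 rad) and rested there for about 2.7 s. After that I pushed it over to about -0.62 rad and backed the arm off.

**Last checks:**
- **Tab:** its bar shows at (495, 178) in the scene picture, so it still stands at about 1.7 rad.
- **Lever:** just after the push its tip was at (427, 206), about -0.62 rad. The last detection, at (430, 201), gives about -0.55 to -0.58 rad. The two differ by a few pixels, and both are beyond the -0.52 limit, the second only narrowly. I handed the job in without another look.
- **Jar and beaker:** both are within about 2 pixels of where they started.
- **Contact:** the arm was clear and the wrist force was near zero.

**What went wrong:** the first pinch of the tab bar missed. The fingertips ended about 20 mm short of the reported TCP and closed on top of the bar, with about 9 N of force. I went 22 mm deeper and the second grip held.

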